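Clip the glare shade onto the raking-light lamp

ROBOT

A 6-joint arm with a two-finger parallel gripper is mounted at the origin on a cart in front of the work surface, level with it; the furniture and walls round the work are solid. World frame = base frame: x ahead of the robot, y to its left, z up, the work surface at z = 0. Lengths are in mm, angles in degrees, forces in N, time in s.
With the tool pointing down it reaches from about 300 to 850 mm from the base axis. Payload 4.2 kg.
Tool frame: the origin (TCP) lies on the centre line of the jaws, within the pads' length; the fingertips stand 8 mm ahead of it and the grasp point (between the pads) lies 11 mm behind it; z points along the fingers, y is the line along which they close (so a half turn about z gives the same grasp; the last joint's range is limited). The gripper opens to 91 mm and grips with 3 to 60 N. Pads are 32 mm wide; open, the fingers measure 118 mm over their backs; the gripper's body (76 mm by 178 mm) begins 60 mm behind the grasp point.
Start: joints at [74.427, 18.312, 89.639, -0, 72.044, -1.146], TCP at [143.261, 556.883, 221.976] pointing down, gripper open.
Joint ranges: [-177.97, 177.97], [-48.28, 115.42], [12.27, 149.76], [-77.06, 257.06], [2.81, 150.46], [-146.56, 146.56]. Speed limits (degrees/s): [147.25, 147.25, 180, 180, 180, 180].

INTERFACE

Orientations are given as [roll, pitch, yaw] about the fixed x, y, z axes, in that order (R = Rz(yaw) Ry(pitch) Rx(roll)).
In Python, from workcell import telemetry, eyes, ticket gives the robot as it stands. The module is installed in compiled form; this text tells all that it offers.
- The arm moves only by the shell command python3 -m crank 'ROWS' [OPENING] [FORCE]. ROWS is JSON, a list of rows, each an object of numbers: "dx", "dy", "dz": the shift along the world's x, y, z normalised to -1 to 1, where 1 is 80 cm; "yaw": the turn about the world's z normalised to -1 to 1, where 1 is 5 degrees. A call has 1 to 10 rows; each row shifts and turns the commanded pose from where the row before left it; what a row does not reach is not made up. A row lasts 1/8 s, in which the tool goes at most 62.5 mm and 10.7 degrees, less where a joint would pass 70% of its speed; a pose out of reach is approached as far as the arm can. A call with a number of a shift or a turn outside -1 to 1 is refused whole. A call with a gripper value outside its range is refused whole. OPENING is the opening, from 0 (shut) to 1 (fully open), set as the call begins (- or left out, the last holds). The fingers move at their own pace and stop on an object; FORCE is the grip in N (left out, the last holds). Time passes only in rows, so rows that do not move let the fingers close. It gives the time, the measured TCP pose, the force, the opening and the grip force at its end, in the units of the state.
- telemetry.state(): the state, without advancing time (a new reading comes with each control period).
- eyes.grab_frame(name): name is "scene" or "top" or "wrist"; returns the picture (384x512x3 uint8, red, green, blue); there is no depth.
- eyes.calibration(name): a dict with "camera_matrix" (3x3 intrinsics, pixels), "world_from_camera" (4x4, takes a point from camera to world coordinates). Camera axes: x right, y down, z forward; pixel columns grow to the right and rows downward; lengths in mm; the calibration is good to about 2 mm. A picture is of the moment at which its call begins: read the wrist's pose just before it. calibration takes no time and is no camera call; for the wrist camera it gives the pose at the moment of the call.
- ticket.job_done(): hands the job in; it is judged then, once.
The state is a dict: "time_s": time; "qpos": joint angles; "qvel": joint speeds; "effort": joint torques, N m; "ee_pos": TCP position; "ee_rot": TCP orientation; "force": force on the tool from outside, world axes, zero at the start; "torque": the same for the moment, N m; "gripper_width": finger opening in mm; "gripper_force": force on a finger pad.
Only numpy, scipy, OpenCV 4.12 (cv2) and the standard library are available. Lean on these libraries where they do the work, as an engineer would, in place of code of your own. Each camera call takes 0.05 s, during which the arm holds its last target. There are 200 camera calls.

TASK

Take the metal glare shade by its black fin and push it straight down over the bare white tube of the cordless lamp until both sprung arms have snapped past the tube and the shade sits down on it; the tube is clamped at a height nobody has measured, so feel for it. Then slide the shade along the tube, its end under the overhanging lip, until it is right up against the end plate next to the battery housing, upright on the tube, and let go. The tube cracks easily: never push on the lamp with more than about 30 N in any direction, and leave the other things on the desk standing where they are.

Things in the scene. Friction and masses are not known exactly. Their poses are not given: they have to be found in the camera images.
- lamp: cordless lamp, fixed on a dark base 344 x 74 x 10 mm. Origin on the desk under the middle of the bare white tube; x along the tube, away from the black battery housing (88 mm high), z up. The level tube, 26 mm thick, is bare from x = -0.100 (rubber face of a metal end plate 60 mm wide) to x = +0.100 (metal collar, 33 mm thick); at x = +0.127 stands a slotted frame 124 mm high.
- lamp_stand_mid (a point): point (0, 0, 0.070) of the lamp's frame, axes as the lamp's. Tube and end plate are one rigid unit clamped in upright slots at a height that differs each time and is NOT measured: the tube's axis lies up to 32 mm above or below this point (38 to 102 mm above the desk), straight above the lamp's x axis.
- lamp_plate_foot (a point): point (-0.100, 0, 0) of the lamp's frame: on the desk under the face of the end plate, where the shade's end must finally be. From the plate's top a lip 60 mm wide overhangs the tube by 12 mm towards +x, its underside 24 mm and its top 28 mm above the tube's axis, so the shade cannot be put on from above there.
- shade: glare shade, a trough of bare sheet metal open below, 70 mm long (x) and 53 mm wide (y), the same end for end, standing on its skirts. Origin: centre of its underside; z up. Its flat top plate (34 mm wide) is 41 mm above the origin. Mass 0.09 to 0.18 kg. On the tube it is held by its arms and needs 3 to 6 N to slide along.
- shade_fin (a point): middle of the top edge of the black grip fin on the shade, 65 mm above the shade's origin. The fin is 40 mm long (x), 10 mm thick (y) and 24 mm high, down to the top plate. Axes as the shade's.
- shade_axis (a point): point of the shade 21 mm above its origin; lies on the tube's axis when the shade is home. Inside, a sprung steel arm 36 mm long hangs on each side: pushed straight down over the tube they touch it 16 mm above home, take 9 to 16 N to spread until their lips are past (some 10 mm above home), then pull the shade down until its rubber pads sit on the tube and stop it.
- bottle_amber_a: small amber dropper bottle, 38 x 38 x 108 mm, bystander
- bottle_white: white bottle with a coloured cap, 42 x 42 x 91 mm, bystander
- pigment_ochre: pigment jar with a black lid, 45 x 45 x 52 mm, bystander
- pigment_umber: pigment jar with a white lid, 49 x 49 x 46 mm, bystander
- weight_1: brass knob weight, 45 x 45 x 40 mm, bystander
- thread_spool: thread spool standing upright, 32 x 32 x 42 mm, bystander
- eraser: eraser in a sleeve, 22 x 50 x 12 mm, bystander
- brush_flat: flat brush lying on the desk, 30 x 189 x 16 mm, bystander

How it is judged (in metres and radians):
At the end, for the whole second after the job is handed in: The shade is home on the tube, at rest, its end within 1.5 mm of the end plate; its clip axis is within 3 mm sideways of the lamp's middle and 35.5 to 104.5 mm above the desk (as the tube is set); along the tube within 0.06 rad, upright within 0.10 rad (x of shade_axis in the frame of lamp between -0.068 and -0.0635 m and y of shade_axis in the frame of lamp between -0.003 and 0.003 m and z of shade_axis in the frame of lamp between 0.0355 and 0.1045 m and angle between the x axis of shade and the x axis of lamp, either way round below 0.06 rad and angle between shade's own z axis and vertical below 0.1 rad and linear speed of shade below 0.01 m/s); the robot touches nothing.
It fails at once if the shade was forced against the lamp: contact forces between them above 60 N in all (the clip's own grip makes up about 16 N of this) (contact force between shade and lamp above 60 N).
It fails at once if the robot itself pushed on the lamp with more than 30 N (contact force between any of the fingers, the arm and lamp above 30 N).
It fails at once if a bystander was moved by more than 15 mm (distance of any of bottle_amber_a, bottle_white, pigment_ochre, pigment_umber, weight_1, thread_spool, eraser, brush_flat from where it was at the start of the episode above 0.015 m).
It also fails if it takes over 58 s, if anything falls off the work surface, if the arm or the gripper's body presses on something with over 40 N, if the wrist force passes 120 N, or if a joint passes its speed limit or range.

## Working session

There is one attempt and no reset: what is moved stays moved. The work goes in short steps, Python scripts to look and compute and a shell command to move; the robot and the scene stay as the last step left them, time stands still between calls to the robot, and variables do not carry over. Pictures are saved under pics/ and viewed, at most 10 in all, crops included, and the job is handed in when it is done.

```bash
mkdir -p pics; python3 - <<'E'
from workcell import telemetry, eyes
import cv2, numpy as np
for n in ("top","scene"):
    im=eyes.grab_frame(n); cv2.imwrite(f"pics/{n}0.png",im[:,:,::-1])
    c=eyes.calibration(n); print(n,np.round(c["camera_matrix"],1).tolist(),np.round(c["world_from_camera"],3).tolist())
a=cv2.imread("pics/top0.png");cv2.imwrite("pics/top0b.png",cv2.resize(a,(800,600),interpolation=cv2.INTER_CUBIC))
s=telemetry.state();print(s)
E
```

```text
top [[443.7, 0.0, 248.4], [0.0, 443.7, 193.1], [0.0, 0.0, 1.0]] [[-0.025, -0.989, 0.147, 404.544], [-1.0, 0.023, -0.017, 46.702], [0.014, -0.147, -0.989, 1165.648], [0.0, 0.0, 0.0, 1.0]]
scene [[354.6, 0.0, 250.8], [0.0, 354.6, 189.1], [0.0, 0.0, 1.0]] [[0.607, -0.407, 0.683, -213.591], [-0.794, -0.33, 0.51, -516.507], [0.018, -0.852, -0.523, 648.074], [0.0, 0.0, 0.0, 1.0]]
{'time_s': 0.1, 'qpos': array([ 7.44248522e+01,  1.83501530e+01,  8.96987095e+01, -1.77126966e-03,
        7.20426852e+01, -1.14494983e+00]), 'qvel': array([ 0.09283883, -0.1862866 , -0.14601028,  0.03610469, -0.07957661,
       -0.04291178]), 'effort': array([ 7.51499720e-04, -4.13334167e+01, -2.32508683e+01,  7.28847762e-02,
        4.21332358e-02, -4.53568259e-05]), 'ee_pos': array([143.17573048, 556.45225587, 221.18731422]), 'ee_rot': array([-1.79908437e+02, -1.45515042e-04,  1.65570349e+02]), 'force': array([ 0.47992719,  0.09472935, -0.43899504]), 'torque': array([ 0.03841818, -0.02948354,  0.00784207]), 'gripper_force': 0.0, 'gripper_width': 91.08423555578861}
```

View pics/top0b.png

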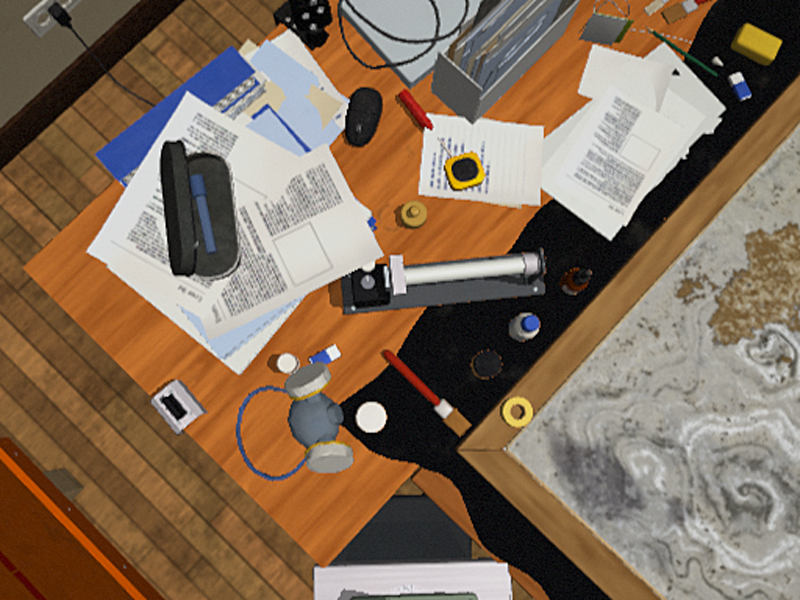

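View pics/scene0.png

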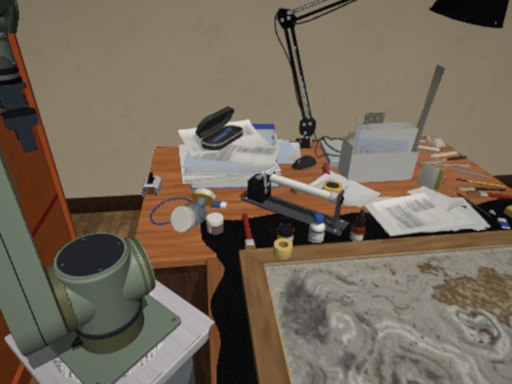

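The top picture (800x600 view) shows the shade near (178,405) with its black fin, and the lamp from its battery housing at (368,282) to the frame at (543,270). The scene picture shows the same: shade at (152,184), lamp from (262,185) to (338,222). Next I'll get rough positions and set up helpers.

```bash
cat > h.py <<'E'
import numpy as np, cv2
from workcell import telemetry, eyes
def plane(px,z,c):
    K=np.array(c["camera_matrix"]);T=np.array(c["world_from_camera"])
    px=np.atleast_2d(px).astype(float)
    d=np.c_[px,np.ones(len(px))]@np.linalg.inv(K).T@T[:3,:3].T
    o=T[:3,3]; return o+d*((z-o[2])/d[:,2])[:,None]
def proj(P,c):
    K=np.array(c["camera_matrix"]);T=np.array(c["world_from_camera"])
    q=(np.atleast_2d(P)-T[:3,3])@T[:3,:3]@K.T; return q[:,:2]/q[:,2:]
E
python3 - <<'E'
from h import *
c=eyes.calibration("top");s=.64
for n,p,z in [("fin",(176,405),65),("shade c",(178,405),41),("bat",(369,283),88),("plate",(398,273),75),("tube+",(525,266),80),("tube-",(402,274),80),("frame",(543,271),110),
 ("base bl",(344,313),10),("base br",(545,292),10),("amber",(577,278),60),("white",(524,326),60),("jar",(487,363),50)]:
    print(n,np.round(plane(np.array(p)*s,z,c)[0]))
a=cv2.imread("pics/top0.png")
crop=lambda u0,u1,v0,v1,w:cv2.resize(a[v0:v1,u0:u1],(w,int(w*(v1-v0)/(u1-u0))),interpolation=cv2.INTER_CUBIC)
A=crop(88,143,235,285,380);B=crop(210,375,145,210,780)
o=np.zeros((A.shape[0]+B.shape[0] if 0 else 600,800,3),np.uint8);o[:A.shape[0]*3//4,:285]=cv2.resize(A,(285,A.shape[0]*3//4));o[290:290+B.shape[0],:780]=B[:310]
cv2.imwrite("pics/c1.png",o)
E
```

```text
fin [412. 363.  65.]
shade c [412. 367.  41.]
bat [595.  57.  88.]
plate [612.  11.  75.]
tube+ [ 618. -193.   80.]
tube- [610.   4.  80.]
frame [ 604. -214.  110.]
base bl [559. 101.  10.]
base br [ 587. -240.   10.]
amber [ 601. -281.   60.]
white [ 524. -190.   60.]
jar [ 467. -129.   50.]
```

View pics/c1.png

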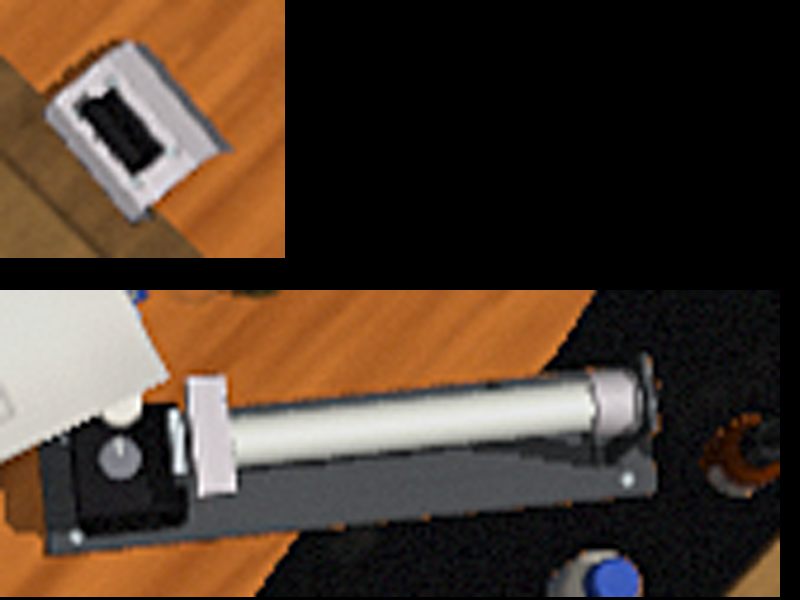

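The enlarged crops show the fin running from about (85,95) to (160,165) in crop A. That puts it along about 42° in world, and the lamp's x axis is near -85°. I'll move above the shade, turning the tool to about 42°.

```bash
python3 -m crank '[{"dx":0.0336,"dy":-0.0242,"yaw":-1},{"dx":0.0336,"dy":-0.0242,"yaw":-1},{"dx":0.0336,"dy":-0.0242,"yaw":-1},{"dx":0.0336,"dy":-0.0242,"yaw":-1},{"dx":0.0336,"dy":-0.0242,"yaw":-1},{"dx":0.0336,"dy":-0.0242,"yaw":-1},{"dx":0.0336,"dy":-0.0242,"yaw":-1},{"dx":0.0336,"dy":-0.0242,"yaw":-1},{"dx":0.0336,"dy":-0.0242,"yaw":-1},{"dx":0.0336,"dy":-0.0242,"yaw":-1}]' 1 10
python3 -m crank '[{"yaw":-1},{"yaw":-1},{"yaw":-1},{"yaw":-1},{"yaw":-1},{"yaw":-1},{"yaw":-1},{"yaw":-1},{"yaw":-1},{"yaw":-1}]'
python3 -m crank '[{"yaw":-1},{"yaw":-1},{"yaw":-1},{"yaw":-1},{"yaw":-0.7},{}]'
python3 - <<'E'
from h import *
im=eyes.grab_frame("wrist");cv2.imwrite("pics/w1.png",im[:,:,::-1])
c=eyes.calibration("wrist");print(np.round(c["camera_matrix"],1).tolist(),np.round(c["world_from_camera"],3).tolist())
np.save("c_w1.npy",c,allow_pickle=True)
E
```

```text
[[308.2, 0.0, 254.3], [0.0, 308.2, 192.2], [0.0, 0.0, 1.0]] [[0.25, 0.941, 0.229, 77.337], [0.968, -0.242, -0.06, 575.636], [-0.001, 0.237, -0.972, 384.025], [0.0, 0.0, 0.0, 1.0]]validation failed for argument at $[0]...
validation failed for argument at $[0]...
validation failed for argument at $[0]...
```

View pics/w1.png

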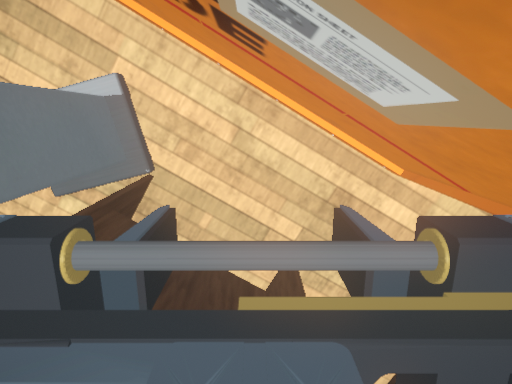

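The wrist picture shows the arm hasn't moved: the view is of the floor, with the fingers at rows 210-300. The rows were refused, probably because every key has to be present.

```bash
python3 -m crank '[{"dx":0.0336,"dy":-0.0242,"dz":0,"yaw":-1},{"dx":0.0336,"dy":-0.0242,"dz":0,"yaw":-1},{"dx":0.0336,"dy":-0.0242,"dz":0,"yaw":-1},{"dx":0.0336,"dy":-0.0242,"dz":0,"yaw":-1},{"dx":0.0336,"dy":-0.0242,"dz":0,"yaw":-1},{"dx":0.0336,"dy":-0.0242,"dz":0,"yaw":-1},{"dx":0.0336,"dy":-0.0242,"dz":0,"yaw":-1},{"dx":0.0336,"dy":-0.0242,"dz":0,"yaw":-1},{"dx":0.0336,"dy":-0.0242,"dz":0,"yaw":-1},{"dx":0.0336,"dy":-0.0242,"dz":0,"yaw":-1}]' 1 10
```

```text
time_s: 1.4
ee_pos: [412.8, 362.4, 221.7]
ee_rot: [-180.0, 0.0, 115.4]
force: [-0.6, -0.1, -1.7]
gripper_width: 91.0
gripper_force: 0.0
```

```bash
python3 -m crank '[{"dx":0,"dy":0,"dz":0,"yaw":-1},{"dx":0,"dy":0,"dz":0,"yaw":-1},{"dx":0,"dy":0,"dz":0,"yaw":-1},{"dx":0,"dy":0,"dz":0,"yaw":-1},{"dx":0,"dy":0,"dz":0,"yaw":-1},{"dx":0,"dy":0,"dz":0,"yaw":-1},{"dx":0,"dy":0,"dz":0,"yaw":-1},{"dx":0,"dy":0,"dz":0,"yaw":-1},{"dx":0,"dy":0,"dz":0,"yaw":-1},{"dx":0,"dy":0,"dz":0,"yaw":-1}]'
python3 -m crank '[{"dx":0,"dy":0,"dz":0,"yaw":-1},{"dx":0,"dy":0,"dz":0,"yaw":-1},{"dx":0,"dy":0,"dz":0,"yaw":-1},{"dx":0,"dy":0,"dz":0,"yaw":-1},{"dx":0,"dy":0,"dz":0,"yaw":-0.7},{"dx":0,"dy":0,"dz":0,"yaw":0}]'
python3 - <<'E'
from h import *
s=telemetry.state();im=eyes.grab_frame("wrist");cv2.imwrite("pics/w2.png",im[:,:,::-1])
c=eyes.calibration("wrist");print(np.round(c["world_from_camera"],3).tolist())
np.save("c_w2.npy",c,allow_pickle=True)
E
```

```text
time_s: 2.65
ee_pos: [411.9, 363.1, 221.6]
ee_rot: [-180.0, 0.0, 65.4]
force: [0.4, -0.5, -0.0]
gripper_width: 91.3
gripper_force: 0.0
time_s: 3.4
ee_pos: [411.9, 363.1, 221.7]
ee_rot: [180.0, 0.0, 42.1]
force: [0.6, 0.0, -0.2]
gripper_width: 91.6
gripper_force: 0.0
[[0.67, -0.72, -0.177, 459.946], [-0.742, -0.651, -0.16, 410.229], [-0.001, 0.239, -0.971, 384.4], [0.0, 0.0, 0.0, 1.0]]
```

View pics/w2.png

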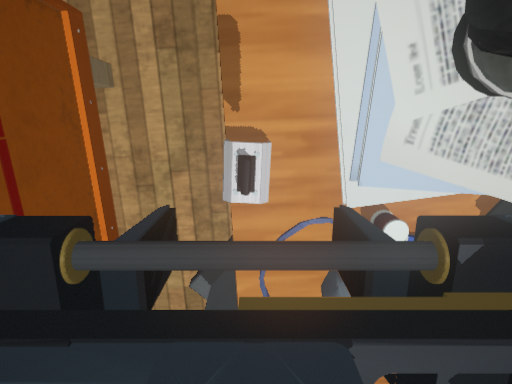

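The wrist picture shows the shade at columns 223-270, rows 140-204, with its fin at (246,173). I'll measure the fin and the plate edges.

```bash
python3 - <<'E'
from h import *
c=np.load("c_w2.npy",allow_pickle=True).item()
a=cv2.imread("pics/w2.png");g=cv2.cvtColor(a,cv2.COLOR_BGR2HSV)
m=np.zeros(a.shape[:2],np.uint8);roi=(slice(145,202),slice(230,262))
m[roi]=(g[roi][...,2]<70)*255
n,l,st,ce=cv2.connectedComponentsWithStats(m);i=1+st[1:,4].argmax();print(st[i],ce[i])
ys,xs=np.where(l==i);
r=cv2.minAreaRect(np.c_[xs,ys].astype(np.float32));print(r)
for z in(41,65):
  print(z,np.round(plane(cv2.boxPoints(r),z,c)[:,:2],1).tolist())
# plate bright mask
s=(g[...,1]<50)&(g[...,2]>120);m2=np.zeros_like(m);R=(slice(130,215),slice(215,280));m2[R]=s[R]*255
cn=max(cv2.findContours(m2,0,1)[0],key=cv2.contourArea);r2=cv2.minAreaRect(cn);print(r2)
P=plane(cv2.boxPoints(r2),41,c)[:,:2];print(np.round(P,1).tolist(),P.mean(0),[np.degrees(np.arctan2(*(P[(k+1)%4]-P[k])[::-1])).round(1) for k in range(4)])
print(telemetry.state()["ee_pos"])
E
```

```text
[238 156  12  31 134] [240.44776119 168.37313433]
((240.22640991210938, 170.20755004882812), (10.164681434631348, 30.494041442871094), 15.945395469665527)
41 [[387.1, 380.2], [418.6, 395.2], [423.5, 385.1], [392.2, 369.8]]
65 [[392.2, 382.3], [421.5, 396.3], [426.1, 386.8], [396.9, 372.6]]
((246.12557983398438, 171.86312866210938), (47.13706588745117, 61.92982482910156), 2.726310968399048)
[[363.1, 374.7], [419.0, 418.3], [451.9, 378.2], [397.6, 332.5]] [407.91749088 375.91187573] [np.float64(38.0), np.float64(-50.6), np.float64(-139.9), np.float64(129.3)]
[411.95006829 363.17127447 221.73759638]
```

```bash
python3 - <<'E'
from h import *
c=np.load("c_w2.npy",allow_pickle=True).item()
a=cv2.imread("pics/w2.png");v=a.max(2)
print("\n".join(" ".join("%3d"%x for x in v[y,222:273]) for y in range(136,210,3)))
E
```

```text
125 137 144 141 126 126 127 126 126 126 127 126 127 127 127 127 127 128 127 127 128 128 129 127 128 127 126 127 127 127 127 127 128 128 128 128 128 129 129 128 129 129 129 140 175 184 184 184 183 184 184
124 144 156 137 112 103 112 130 130 131 131 131 131 131 131 130 131 130 130 131 131 131 131 131 130 131 130 131 131 131 131 132 132 132 132 132 132 133 132 131 132 132 131 132 132 131 149 187 187 187 187
124 132 137 160 159 157 156 157 160 163 179 192 187 187 185 184 183 178 175 173 169 165 164 162 161 159 158 154 156 155 153 153 148 141 146 144 143 143 141 137 139 147 146 145 145 142 136 145 157 187 186
113 126 159 159 159 157 156 158 160 163 185 209 206 207 208 207 206 206 210 211 210 207 207 207 208 210 211 210 209 211 210 209 208 206 205 203 204 208 210 206 185 191 191 190 189 188 190 192 190 187 183
124 131 159 159 159 157 157 158 161 160 179 210 206 207 208 206 186 157 198 199 196 186 157 198 209 211 211 210 209 211 210 209 208 206 205 204 205 208 210 206 184 191 192 191 188 188 190 192 189 185 181
131 132 159 159 159 157 158 159 160 163 183 205 206 201 172 128 131 140 143 144 
[... 3299 characters left out ...]
 213 212 213 212 207 210 214 213 200 187 191 191 190 190 192 193 191 190 191 191 190 190
130 131 135 135 127 131 149 144 157 191 199 198 197 200 201 201 201 204 206 204 204 204 201 204 206 205 206 210 210 207 207 208 208 207 211 213 212 197 191 190 189 189 188 189 188 186 185 184 183 183 183
147 140 139 138 126 121 145 160 162 170 171 171 171 171 172 171 171 170 170 170 170 171 170 170 170 170 170 170 170 170 170 171 171 171 172 172 173 172 173 173 173 172 172 172 171 170 171 170 170 169 169
144 143 140 134 125 122 140 158 156 161 170 169 170 170 170 171 171 171 171 171 171 171 171 170 171 172 173 172 172 172 173 174 175 174 174 175 176 177 177 177 178 178 178 177 177 177 177 176 176 175 176
```

```bash
python3 - <<'E'
from h import *
c=np.load("c_w2.npy",allow_pickle=True).item()
P=plane([(247.2,143),(245.0,200),(246.2,141.5),(246.2,203)],41,c)[:,:2];print(P.round(1).tolist(),np.degrees(np.arctan2(*(P[0]-P[1])[::-1])))
print("len",np.linalg.norm(P[2]-P[3]),(P[2]+P[3])/2, np.linalg.norm(np.diff(plane([(231.5,170),(260.5,170)],41,c)[:,:2],axis=0)))
Q=plane([(246,156),(246,193.5)],65,c)[:,:2];print(Q,Q.mean(0),np.linalg.norm(Q[0]-Q[1]))
ct=eyes.calibration("top");print(plane(np.array((178,405))*.64,41,ct))
E
```

```text
[[433.5, 397.1], [383.1, 355.5], [433.9, 399.0], [381.4, 352.1]] 39.55425750975494
len 70.44482664110717 [407.66335088 375.54823348] 32.69425510985679
[[424.51641686 390.02650397]
 [394.59460314 363.33795419]] [409.55551    376.68222908] 40.094807967058834
[[412.28943234 366.89032052  41.        ]]
```

```bash
python3 -m crank '[{"dx":-0.0022,"dy":0.008,"dz":-0.02,"yaw":-0.26},{"dx":-0.0022,"dy":0.008,"dz":-0.02,"yaw":-0.26},{"dx":0,"dy":0,"dz":-0.03,"yaw":0},{"dx":0,"dy":0,"dz":-0.03,"yaw":0},{"dx":0,"dy":0,"dz":-0.03,"yaw":0},{"dx":0,"dy":0,"dz":-0.02,"yaw":0},{"dx":0,"dy":0,"dz":-0.02,"yaw":0},{"dx":0,"dy":0,"dz":-0.02,"yaw":0},{"dx":0,"dy":0,"dz":-0.0088,"yaw":0},{"dx":0,"dy":0,"dz":0,"yaw":0}]' 0.55 10
```

```text
time_s: 4.7
ee_pos: [408.5, 376.0, 62.6]
ee_rot: [180.0, 0.0, 39.5]
force: [-0.7, 0.2, 0.5]
gripper_width: 50.3
gripper_force: 0.0
```

```bash
python3 -m crank '[{"dx":0,"dy":0,"dz":-0.006,"yaw":0},{"dx":0,"dy":0,"dz":-0.0055,"yaw":0},{"dx":0,"dy":0,"dz":0,"yaw":0}]'; python3 -m crank '[{"dx":0,"dy":0,"dz":0,"yaw":0},{"dx":0,"dy":0,"dz":0,"yaw":0},{"dx":0,"dy":0,"dz":0,"yaw":0},{"dx":0,"dy":0,"dz":0,"yaw":0},{"dx":0,"dy":0,"dz":0,"yaw":0},{"dx":0,"dy":0,"dz":0,"yaw":0},{"dx":0,"dy":0,"dz":0,"yaw":0}]' 0 40
```

```text
time_s: 5.08
ee_pos: [408.4, 375.9, 53.5]
ee_rot: [180.0, 0.0, 39.5]
force: [0.2, 0.3, -0.6]
gripper_width: 50.0
gripper_force: 0.0
time_s: 5.95
ee_pos: [408.5, 376.0, 53.8]
ee_rot: [180.0, 0.0, 39.5]
force: [-0.6, 0.3, 1.4]
gripper_width: 9.9
gripper_force: 40.0
```

The fin is gripped at width 9.9. Lifting, then moving over to the lamp and turning to about 94.7°.

```bash
python3 -m crank '[{"dx":0,"dy":0,"dz":0.02,"yaw":0},{"dx":0,"dy":0,"dz":0.04,"yaw":0},{"dx":0,"dy":0,"dz":0.05,"yaw":0},{"dx":0,"dy":0,"dz":0.05,"yaw":0},{"dx":0,"dy":0,"dz":0.05,"yaw":0},{"dx":0,"dy":0,"dz":0.0225,"yaw":0},{"dx":0.01,"dy":-0.02,"dz":0,"yaw":0.6},{"dx":0.02,"dy":-0.045,"dz":0,"yaw":0.84},{"dx":0.02,"dy":-0.05,"dz":0,"yaw":0.96},{"dx":0.02,"dy":-0.055,"dz":0,"yaw":0.96}]'
python3 -m crank '[{"dx":0.02,"dy":-0.055,"dz":0,"yaw":0.96},{"dx":0.025,"dy":-0.06,"dz":0,"yaw":0.96},{"dx":0.025,"dy":-0.06,"dz":0,"yaw":0.96},{"dx":0.025,"dy":-0.06,"dz":0,"yaw":0.96},{"dx":0.025,"dy":-0.06,"dz":0,"yaw":0.96},{"dx":0.025,"dy":-0.06,"dz":0,"yaw":0.96},{"dx":0.02,"dy":-0.055,"dz":0,"yaw":0.96},{"dx":0.01,"dy":-0.035,"dz":0,"yaw":0.96},{"dx":0.009,"dy":-0.018,"dz":0,"yaw":0},{"dx":0,"dy":0,"dz":0,"yaw":0}]'
python3 - <<'E'
from h import *
s=telemetry.state();print(s["ee_pos"],s["force"]);im=eyes.grab_frame("wrist");cv2.imwrite("pics/w3.png",im[:,:,::-1])
c=eyes.calibration("wrist");print(np.round(c["world_from_camera"],3).tolist())
np.save("c_w3.npy",c,allow_pickle=True)
E
```

```text
time_s: 7.2
ee_pos: [464.9, 239.1, 240.6]
ee_rot: [180.0, -0.1, 56.5]
force: [1.2, -0.6, -1.1]
gripper_width: 10.1
gripper_force: 40.0
time_s: 8.45
ee_pos: [612.0, -130.5, 239.9]
ee_rot: [180.0, -0.0, 94.5]
force: [0.2, 0.4, -1.6]
gripper_width: 9.5
gripper_force: 40.0
[ 611.95079791 -130.54462917  239.89805312] [ 0.1820582  0.4297172 -1.6423763]
[[0.997, 0.078, 0.018, 604.873], [0.08, -0.968, -0.236, -61.129], [-0.001, 0.237, -0.972, 402.639], [0.0, 0.0, 0.0, 1.0]]
```

View pics/w3.png

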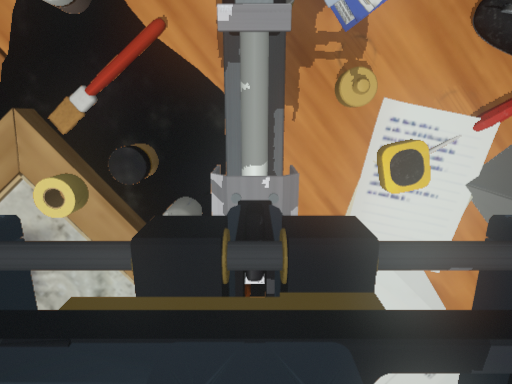

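The wrist picture shows the tube at columns ~240-268 (rows 30-175), the dark base at columns 225-285, the lip's edge near row 29, and the held shade from row 167 down. Measuring edges.

```bash
python3 - <<'E'
from h import *
a=cv2.imread("pics/w3.png");v=a.mean(2).astype(int)
for y in list(range(40,165,20)): print(y," ".join("%3d"%x for x in v[y,220:292]))
print(" ".join(map(str,v[0:60,254])));print(" ".join(map(str,v[0:60,225])));print("row15"," ".join("%d"%x for x in v[15,210:300]))
E
```

```text
40  77  77  75  61  64  68  68  66  67  68  68  68  67  68  68  68  68  69  68  76 100 118 124 129 132 135 137 139 141 143 145 146 148 150 151 149 147 145 144 143 140 139 137 134 130 127 122 117 105  67  69  68  67  67  67  66  67  66  66  66  67  67  68  66  62  65  80  80  80  80  80  77
60 115  80  77  69  62  67  66  66  66  66  67  67  68  67  67  68  68  68  68  73  92 117 124 128 132 135 137 140 141 143 145 146 149 150 151 150 147 147 145 143 141 139 137 134 131 127 122 112  91  67  69  67  67  66  67  68  66  68  67  67  67  66  67  65  63  71  83  82  81  81  82  81
80 116 120 121 118  86  94 104 103 102 102 104 104 105 104 103 105 105 106 106 106 110 115 123 128 132 136 138 140 142 143 145 146 149 150 151 150 148 146 145 144 142 139 137 134 131 127 122 113  89  67  68  67  66  67  67  68  68  68  67  69  68  67  67  65  66  76  82  81  82  81  81  81
100  37  37  38  36  54  89  98 102 102 102 103 104 105 105 105 106 105 106 105 104 106 112 121 127 132 135 138 140 142 144 146 147 148 150 151 149 148 146 145 144 143 140 138 135 133 127 122 110  79  68  67  68  69  69  69  69
[... 1045 characters left out ...]
136 135 138 135 111 103 140 151 151 150 151 151 151 151 151 151 151 151 151 151 151 151 151 151 151 152 151 152 151 151 151 152 151 152
44 43 44 87 163 205 211 209 207 205 198 193 196 199 199 199 199 200 199 199 188 137 136 136 136 136 136 136 138 137 113 82 71 68 68 68 68 69 70 68 68 68 67 68 69 67 68 68 68 68 68 67 67 68 67 67 67 67 67 66
row15 122 123 123 124 124 126 130 158 199 199 199 199 199 199 199 199 199 199 190 136 151 178 135 136 136 135 136 136 135 136 136 137 136 136 136 136 136 137 136 136 136 136 135 135 136 136 135 136 136 136 136 136 136 137 136 136 136 135 135 136 135 136 135 135 135 136 136 135 135 136 134 135 135 135 135 135 135 135 135 135 131 103 84 84 83 84 83 84 83 83
```

```bash
python3 - <<'E'
from h import *
c=np.load("c_w3.npy",allow_pickle=True).item()
T=plane([(254.2,40),(254.3,60),(254.4,100),(254.6,140),(254.7,160)],98,c);print(T.round(1).tolist())
u=(T[-1]-T[0])[:2];u/=np.linalg.norm(u);print("yaw",np.degrees(np.arctan2(u[1],u[0])))
L=plane([(253.6,29.5)],126,c);print("lip",L, "lipc15",plane([(253.6,15)],126,c),"bot",plane([(253.6,31.5)],122,c))
o=L[0,:2]+88*u;print("origin",o,"x=-40:",o-40*u,"x=-65",o-65.5*u, u)
B=plane([(253.5,40),(254.3,160)],10,c);print("base",B)
E
```

```text
[[599.1, 6.7, 98.0], [600.6, -10.2, 98.0], [603.5, -45.4, 98.0], [606.7, -82.8, 98.0], [608.4, -102.3, 98.0]]
yaw -85.16071858543081
lip [[598.54192078   8.27044077 126.        ]] lipc15 [[597.69135472  18.9515211  126.        ]] bot [[598.57077009   7.76205781 122.        ]]
origin [605.96568959 -79.41586179] x=-40: [602.59124922 -39.55845153] x=-65 [600.44004349 -14.1493525 ] [ 0.08436101 -0.99643526]
base [[ 596.6601029    26.19019954   10.        ]
 [ 608.85875708 -114.2463189    10.        ]]
```

Tube axis estimates come out at z ≈ 98 ± 5. Moving to lamp x ≈ -35 and down to TCP z 162, which is still above the highest possible contact.

```bash
python3 -m crank '[{"dx":-0.0025,"dy":0.027,"dz":0,"yaw":0.06},{"dx":-0.0025,"dy":0.027,"dz":0,"yaw":0},{"dx":-0.0025,"dy":0.027,"dz":0,"yaw":0},{"dx":-0.0025,"dy":0.0265,"dz":0,"yaw":0},{"dx":0,"dy":0,"dz":-0.03,"yaw":0},{"dx":0,"dy":0,"dz":-0.03,"yaw":0},{"dx":0,"dy":0,"dz":-0.02,"yaw":0},{"dx":0,"dy":0,"dz":-0.0125,"yaw":0},{"dx":0,"dy":0,"dz":-0.005,"yaw":0},{"dx":0,"dy":0,"dz":0,"yaw":0}]'
python3 -m crank '[{"dx":0,"dy":0,"dz":0,"yaw":0},{"dx":0,"dy":0,"dz":0,"yaw":0}]'
python3 - <<'E'
from h import *
s=telemetry.state();print(s["ee_pos"],s["ee_rot"],s["force"]);im=eyes.grab_frame("wrist");ic=im[:230,130:390]
cv2.imwrite("pics/w4.png",cv2.resize(ic[:,:,::-1],(676,598)))
s=eyes.grab_frame("scene")[150:270,230:380];cv2.imwrite("pics/s4.png",cv2.resize(s[:,:,::-1],(750,600),interpolation=cv2.INTER_CUBIC))
E
```

```text
time_s: 9.75
ee_pos: [604.0, -44.4, 162.0]
ee_rot: [180.0, 0.0, 95.0]
force: [-0.7, 0.0, -0.9]
gripper_width: 9.8
gripper_force: 40.0
time_s: 10.0
ee_pos: [604.0, -44.4, 162.3]
ee_rot: [179.9, 0.0, 95.0]
force: [-0.3, 0.0, -2.1]
gripper_width: 9.6
gripper_force: 40.0
[604.02148883 -44.39751879 162.2935042 ] [1.79935764e+02 8.68041184e-03 9.49657074e+01] [-0.33352704  0.02077249 -2.06192332]
```

View pics/s4.png

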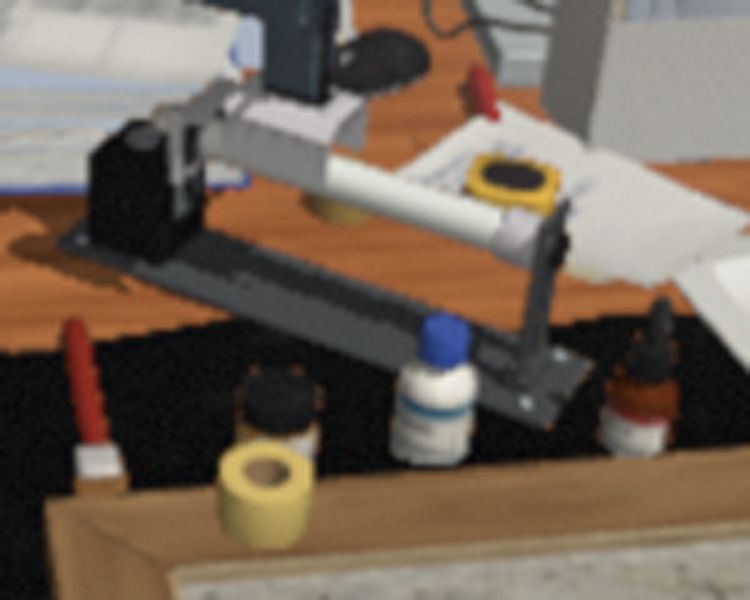

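The scene crop shows the shade over the tube, level with it and clear of the lip, which is at about (215,100). Now feeling down.

```bash
python3 -m crank '[{"dx":0,"dy":0,"dz":-0.006,"yaw":0},{"dx":0,"dy":0,"dz":-0.004,"yaw":0},{"dx":0,"dy":0,"dz":0,"yaw":0}]'; for i in 1; do python3 -m crank '[{"dx":0,"dy":0,"dz":-0.0015,"yaw":0},{"dx":0,"dy":0,"dz":-0.0015,"yaw":0},{"dx":0,"dy":0,"dz":0,"yaw":0}]';done
```

```text
time_s: 10.48
ee_pos: [603.4, -44.3, 153.2]
ee_rot: [-179.9, -0.0, 95.0]
force: [0.3, -0.9, -0.9]
gripper_width: 9.9
gripper_force: 40.0
time_s: 10.85
ee_pos: [603.7, -44.3, 151.3]
ee_rot: [-180.0, -0.0, 95.0]
force: [0.7, -0.3, -0.1]
gripper_width: 9.8
gripper_force: 40.0
```

```bash
python3 -m crank '[{"dx":0,"dy":0,"dz":-0.0015,"yaw":0},{"dx":0,"dy":0,"dz":-0.0015,"yaw":0},{"dx":0,"dy":0,"dz":0,"yaw":0}]'
```

```text
time_s: 11.22
ee_pos: [604.4, -44.3, 149.4]
ee_rot: [179.9, 0.0, 95.0]
force: [1.3, -0.9, 0.3]
gripper_width: 9.9
gripper_force: 40.0
```

```bash
python3 -m crank '[{"dx":0,"dy":0,"dz":-0.0015,"yaw":0},{"dx":0,"dy":0,"dz":-0.0015,"yaw":0},{"dx":0,"dy":0,"dz":0,"yaw":0}]'
```

```text
time_s: 11.6
ee_pos: [604.5, -44.4, 147.8]
ee_rot: [179.8, 0.0, 95.0]
force: [0.3, -0.1, 5.6]
gripper_width: 10.0
gripper_force: 40.0
```

```bash
python3 -m crank '[{"dx":0,"dy":0,"dz":-0.0015,"yaw":0},{"dx":0,"dy":0,"dz":-0.0015,"yaw":0},{"dx":0,"dy":0,"dz":0,"yaw":0}]'
```

```text
time_s: 11.98
ee_pos: [604.6, -44.5, 146.1]
ee_rot: [179.8, 0.0, 95.0]
force: [-0.5, 0.1, 8.8]
gripper_width: 10.0
gripper_force: 40.0
```

```bash
python3 -m crank '[{"dx":0,"dy":0,"dz":-0.0015,"yaw":0},{"dx":0,"dy":0,"dz":-0.0015,"yaw":0},{"dx":0,"dy":0,"dz":0,"yaw":0}]'
```

```text
time_s: 12.35
ee_pos: [604.6, -44.5, 143.6]
ee_rot: [179.8, 0.0, 95.0]
force: [-0.2, -0.2, 9.1]
gripper_width: 10.2
gripper_force: 40.0
```

```bash
python3 -m crank '[{"dx":0,"dy":0,"dz":-0.0015,"yaw":0},{"dx":0,"dy":0,"dz":-0.0015,"yaw":0},{"dx":0,"dy":0,"dz":0,"yaw":0}]'
```

```text
time_s: 12.72
ee_pos: [604.4, -44.4, 139.8]
ee_rot: [179.9, 0.0, 95.0]
force: [2.4, -0.5, 1.0]
gripper_width: 9.7
gripper_force: 40.0
```

```bash
python3 -m crank '[{"dx":0,"dy":0,"dz":-0.0015,"yaw":0},{"dx":0,"dy":0,"dz":-0.0015,"yaw":0},{"dx":0,"dy":0,"dz":0,"yaw":0}]'
```

```text
time_s: 13.1
ee_pos: [604.0, -44.2, 135.7]
ee_rot: [-180.0, -0.0, 95.0]
force: [5.9, -0.5, -7.5]
gripper_width: 9.5
gripper_force: 40.0
```

It has snapped past and is now pulling down. There's a small sideways pull, so I'll ease +1 mm in x while seating it.

```bash
python3 -m crank '[{"dx":0.0012,"dy":0,"dz":-0.0012,"yaw":0},{"dx":0,"dy":0,"dz":0,"yaw":0}]'
```

```text
time_s: 13.35
ee_pos: [604.2, -44.2, 134.9]
ee_rot: [-179.9, -0.0, 95.0]
force: [4.3, 0.3, -8.5]
gripper_width: 9.9
gripper_force: 40.0
```

```bash
python3 -m crank '[{"dx":0,"dy":0,"dz":-0.0015,"yaw":0},{"dx":0,"dy":0,"dz":0,"yaw":0}]'
```

```text
time_s: 13.6
ee_pos: [604.2, -44.2, 134.3]
ee_rot: [-179.9, -0.0, 95.0]
force: [2.7, 1.4, -8.0]
gripper_width: 10.1
gripper_force: 40.0
```

```bash
python3 -m crank '[{"dx":0,"dy":0,"dz":-0.0015,"yaw":0},{"dx":0,"dy":0,"dz":0,"yaw":0}]'
```

```text
time_s: 13.85
ee_pos: [604.3, -44.3, 133.4]
ee_rot: [-180.0, -0.0, 95.0]
force: [3.1, -0.3, -6.3]
gripper_width: 9.6
gripper_force: 40.0
```

```bash
python3 -m crank '[{"dx":0,"dy":0,"dz":-0.0015,"yaw":0},{"dx":0,"dy":0,"dz":0,"yaw":0}]'
```

```text
time_s: 14.1
ee_pos: [604.5, -44.3, 133.0]
ee_rot: [180.0, 0.0, 95.0]
force: [1.0, 1.0, -1.1]
gripper_width: 10.1
gripper_force: 40.0
```

```bash
python3 -m crank '[{"dx":0,"dy":0,"dz":-0.0015,"yaw":0},{"dx":0,"dy":0,"dz":0,"yaw":0}]'
```

```text
time_s: 14.35
ee_pos: [604.7, -44.3, 132.8]
ee_rot: [179.9, 0.0, 95.0]
force: [-0.8, 1.1, 5.8]
gripper_width: 9.7
gripper_force: 40.0
```

```bash
python3 -m crank '[{"dx":0,"dy":0,"dz":-0.0015,"yaw":0},{"dx":0,"dy":0,"dz":0,"yaw":0}]'
```

```text
time_s: 14.6
ee_pos: [604.8, -44.3, 132.8]
ee_rot: [179.9, 0.0, 95.0]
force: [-3.5, 1.4, 10.9]
gripper_width: 9.7
gripper_force: 40.0
```

Seated: z has stopped at 132.8 with the force rising to 11 N. Backing off slightly and sliding about 20 mm toward the plate.

```bash
python3 -m crank '[{"dx":0,"dy":0,"dz":0.0016,"yaw":0},{"dx":-0.00026,"dy":0.003,"dz":0,"yaw":0},{"dx":-0.00026,"dy":0.003,"dz":0,"yaw":0},{"dx":-0.00026,"dy":0.003,"dz":0,"yaw":0},{"dx":0,"dy":0,"dz":0,"yaw":0}]'
```

```text
time_s: 15.22
ee_pos: [604.4, -38.4, 132.8]
ee_rot: [179.9, 0.2, 95.0]
force: [-1.1, -2.7, 7.1]
gripper_width: 10.0
gripper_force: 40.0
```

```bash
python3 -m crank '[{"dx":-0.0003,"dy":0.003,"dz":0.0005,"yaw":0},{"dx":-0.0003,"dy":0.003,"dz":0,"yaw":0},{"dx":-0.0003,"dy":0.003,"dz":0,"yaw":0},{"dx":-0.0003,"dy":0.003,"dz":0,"yaw":0},{"dx":-0.0003,"dy":0.003,"dz":0,"yaw":0},{"dx":-0.0003,"dy":0.003,"dz":0,"yaw":0},{"dx":0,"dy":0,"dz":0,"yaw":0}]'
```

```text
time_s: 16.1
ee_pos: [603.2, -23.5, 132.8]
ee_rot: [179.9, 0.1, 95.0]
force: [-0.7, -1.8, 6.3]
gripper_width: 9.7
gripper_force: 40.0
```

```bash
python3 -m crank '[{"dx":-0.0002,"dy":0.002,"dz":0,"yaw":0},{"dx":-0.0002,"dy":0.002,"dz":0,"yaw":0},{"dx":-0.0002,"dy":0.002,"dz":0,"yaw":0},{"dx":0,"dy":0,"dz":0,"yaw":0}]'
```

```text
time_s: 16.6
ee_pos: [602.8, -18.8, 132.8]
ee_rot: [179.9, 0.1, 95.0]
force: [-0.3, -2.3, 7.1]
gripper_width: 9.7
gripper_force: 40.0
```

```bash
python3 -m crank '[{"dx":-0.00015,"dy":0.0018,"dz":0,"yaw":0},{"dx":-0.00015,"dy":0.0018,"dz":0,"yaw":0},{"dx":0,"dy":0,"dz":0,"yaw":0}]'
```

```text
time_s: 16.98
ee_pos: [602.6, -17.5, 132.8]
ee_rot: [179.9, 0.3, 95.0]
force: [0.0, -6.6, 5.9]
gripper_width: 9.7
gripper_force: 40.0
```

```bash
python3 -m crank '[{"dx":-0.0001,"dy":0.0014,"dz":0,"yaw":0},{"dx":0,"dy":0,"dz":0,"yaw":0}]'
```

```text
time_s: 17.23
ee_pos: [602.6, -17.4, 132.8]
ee_rot: [179.9, 0.4, 95.0]
force: [-0.0, -8.0, 5.1]
gripper_width: 10.1
gripper_force: 40.0
```

```bash
python3 -m crank '[{"dx":-0.0001,"dy":0.0018,"dz":0,"yaw":0},{"dx":0,"dy":0,"dz":0,"yaw":0}]'
python3 - <<'E'
from h import *
im=eyes.grab_frame("wrist")[:230,190:320]
cv2.imwrite("pics/w5.png",cv2.resize(im[:,:,::-1],(338,598),interpolation=cv2.INTER_CUBIC))
s=eyes.grab_frame("scene")[155:225,235:335];a=cv2.resize(s[:,:,::-1],(450,598),interpolation=cv2.INTER_CUBIC) if 0 else cv2.resize(s[:,:,::-1],(460,322),interpolation=cv2.INTER_CUBIC)
o=np.zeros((598,798,3),np.uint8);o[:,:338]=cv2.imread("pics/w5.png");o[:322,338:798]=a;cv2.imwrite("pics/m5.png",o)
E
```

```text
time_s: 17.48
ee_pos: [602.6, -17.3, 132.8]
ee_rot: [179.9, 0.5, 95.0]
force: [-0.2, -13.1, 5.2]
gripper_width: 9.7
gripper_force: 40.0
```

View pics/m5.png

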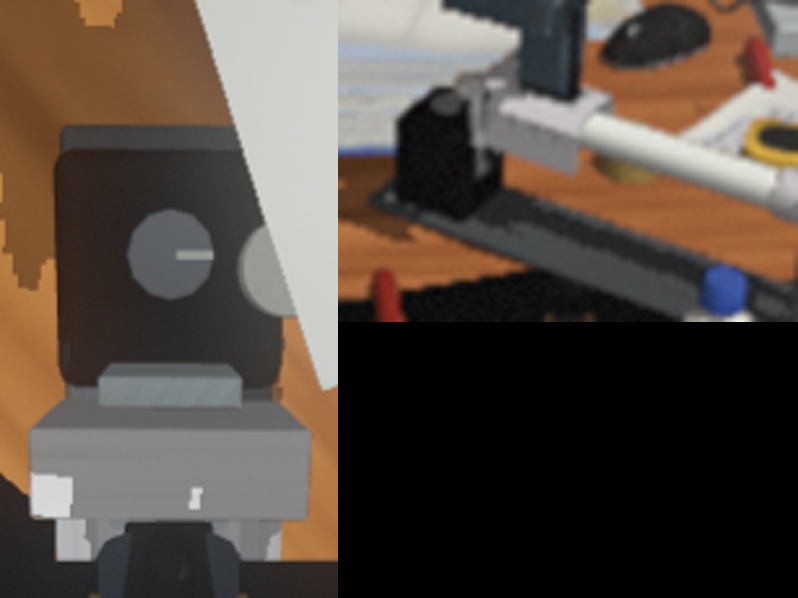

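The wrist view shows the shade's end under the lip, with the lip edge at row ~518 and the fin base at ~522. That matches the 3 mm fin-to-lip gap expected at home. The force rose to 13 N with no motion, so it's against the plate. Relaxing, then opening.

```bash
python3 -m crank '[{"dx":0.0001,"dy":-0.0015,"dz":0.0005,"yaw":0},{"dx":0.0001,"dy":-0.0012,"dz":0.0005,"yaw":0},{"dx":0,"dy":0,"dz":0,"yaw":0}]'
```

```text
time_s: 17.95
ee_pos: [602.6, -17.4, 132.8]
ee_rot: [179.9, 0.3, 95.0]
force: [1.2, -6.8, 1.6]
gripper_width: 9.6
gripper_force: 40.0
```

```bash
python3 -m crank '[{"dx":0,"dy":-0.0014,"dz":0,"yaw":0},{"dx":0,"dy":0,"dz":0,"yaw":0}]'; python3 -m crank '[{"dx":0,"dy":0,"dz":0,"yaw":0},{"dx":0,"dy":0,"dz":0,"yaw":0},{"dx":0,"dy":0,"dz":0,"yaw":0},{"dx":0,"dy":0,"dz":0,"yaw":0},{"dx":0,"dy":0,"dz":0,"yaw":0}]' 0.4
```

```text
time_s: 18.2
ee_pos: [602.6, -17.5, 132.8]
ee_rot: [179.9, 0.2, 95.0]
force: [1.7, -6.9, 2.5]
gripper_width: 10.0
gripper_force: 40.0
time_s: 18.82
ee_pos: [601.9, -15.6, 132.4]
ee_rot: [-180.0, -0.0, 95.0]
force: [-0.3, 0.2, 0.2]
gripper_width: 36.6
gripper_force: 0.0
```

```bash
python3 -m crank '[{"dx":0,"dy":-0.002,"dz":0.01,"yaw":0},{"dx":0,"dy":0,"dz":0.02,"yaw":0},{"dx":0,"dy":0,"dz":0.03,"yaw":0},{"dx":0,"dy":-0.02,"dz":0.04,"yaw":0},{"dx":0,"dy":-0.04,"dz":0.04,"yaw":0},{"dx":0,"dy":-0.04,"dz":0,"yaw":0},{"dx":0,"dy":0,"dz":0,"yaw":0}]'
python3 - <<'E'
from h import *
c=eyes.calibration("wrist");np.save("c_w6.npy",c,allow_pickle=True)
im=eyes.grab_frame("wrist");cv2.imwrite("pics/w6f.png",im[:,:,::-1]);w=cv2.resize(im[0:220,185:325,::-1],(380,597),interpolation=cv2.INTER_CUBIC)
s=eyes.grab_frame("scene")[155:225,250:335];a=cv2.resize(s[:,:,::-1],(410,338),interpolation=cv2.INTER_CUBIC)
o=np.zeros((597,790,3),np.uint8);o[:,:380]=w;o[:338,380:]=a;cv2.imwrite("pics/m6.png",o)
E
```

```text
time_s: 19.7
ee_pos: [602.1, -99.2, 246.2]
ee_rot: [179.9, 0.1, 94.8]
force: [0.7, -0.4, -0.2]
gripper_width: 36.3
gripper_force: 0.0
```

View pics/m6.png

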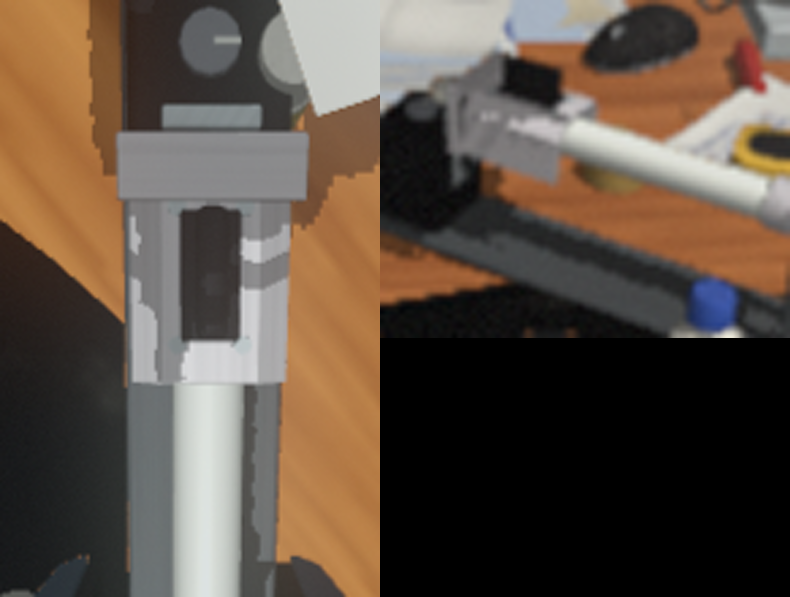

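The picture shows the shade upright and centred on the tube. The lip edge is at row 198, the fin at rows 207-340 and the shade's free end at row 382. Checking the distance from lip to free end, which should be 58 mm.

```bash
python3 - <<'E'
from h import *
c=np.load("c_w6.npy",allow_pickle=True).item()
k=220/597; f=lambda x,y:(185+x*140/380,y*k)
v=cv2.imread("pics/w6f.png").mean(2).astype(int);u=int(185+270*140/380);print(v[66:82,u],v[134:148,u],u)
for z in(99,100,101):
  L=plane([f(208,198.5)],z+28,c)[0];E=plane([f(208,382.5)],z+20,c)[0];print(z,np.linalg.norm((L-E)[:2]))
E
```

```text
[138 138 138 139 139 140 137 114 108 123 123 123 124 123 123 124] [170 171 171 170 171 170 163 135 113 113 114 114 114 113] 284
99 58.29428512097555
100 58.089582835402275
101 57.88488055832056
```

The distance comes out at 58.1 mm, so the shade is up against the plate. Handing in.

```bash
python3 -c "
from workcell import ticket;print(ticket.job_done())"
```

```text
the job is handed in; nothing more can be done
None
```

The shade is snapped home on the tube, upright and against the end plate to within camera accuracy, and released; I handed the job in at about 20 s, with measured forces never above about 13 N and no bystander touched that I could see.

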